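# Fit the boom arm into a microscope boom stand

### The job

Fit the steel boom arm to the microscope stand: take it from its cradle, start its plain end into the bore of the bearing block and slide it partway in, let go and take hold again further back, then push it fully home, its collar pressing in the sprung ring until the index plunger on top drops into the groove and holds it there. Feel your way and be gentle: never force or pry it in the bore, and do not ram it against its stop. Let go at the end, and leave the other things on the bench where they are.

Things in the scene. Friction and masses are not known exactly. Their poses are not given: they have to be found in the camera images.
- stand: Boom stand, bolted down: black base 200 x 240 mm, 22 mm high, with a steel post 32 mm thick, 211 mm tall, at its middle. A grey enamelled bearing block, 50 mm wide and high, 110 mm long along y, top 175 mm above the bench, hangs on the post's robot side (-x), its middle 55 mm from the post's axis. Origin: base centre at bench height; z up.
- bore_mouth (a point): Centre of the bore's mouth in the block's face, 150 mm above the bench; bore 21.2 mm wide, 110 mm deep, straight through, slippery. y points into it, but this frame is the stand's: the block was clamped on the post by eye, so the bore may run up to 4 degrees aside of y and slopes 1 to 2 degrees down inwards, pivoting on this point. Positions read may be 1 to 2 mm off: feel the way in.
- ring (a joint): Travel (m) inwards of the sprung steel ring (37 mm across, hole 25 mm) round the bore mouth. It stands 5.5 mm proud of the block's face at 0 and is stopped at 0.004. It keeps the boom from rattling: the collar meets it and must push it in 2.5 mm before the plunger drops. It pushes back with 8 N, rising to 14 N at its stop.
- cradle: Grey plastic storage cradle, fixed: floor 85 x 210 mm, 12 mm thick, long along y, with two V saddles 15 mm wide, 72 mm either side of its middle, in which the boom lies level along y, nose to +y, axis 55 mm above the bench. Origin: centre of its underside.
- boom_mid (a point): Balance point, on the axis, of the loose boom arm: a polished steel tube 20 mm thick, 308 mm long over all, about 0.36 kg. Its y axis runs along the tube towards the nose. Held here it stays level, held near its tail it droops. 163 mm behind the nose, 87 mm ahead of the collar's face.
- boom_nose (a point): Middle of the boom's plain front end. The last 6 mm are chamfered from 20 down to 14 mm thick. This end enters the bore and comes out of the far side.
- boom_collar (a point): Middle of the front face of the boom's stop collar (36 mm thick, 8 mm long), 250 mm behind the nose. A square groove, 3 mm deep, runs round the tube from 50 to 62 mm ahead of this face. Home: this face presses the ring in and lies 3 to 4.5 mm short of the block's face, held there by the plunger in the groove; pushed on, it stops at 1.5 mm.
- boom_grip (a point): Middle of the black hand grip at the boom's tail, 30 mm thick, 50 mm long, directly behind the stop collar. This point is 33 mm behind the collar's face.
- plunger (a joint): Lift (m) of the spring index plunger: black knob, 21 mm wide, on top of the block, half-way along; its 8 mm pin dips into the bore 55 mm from the mouth. 0 = down. The tube lifts it about 3 mm (against 2 to 4 N) and slides along under it; it drops to 0 when the groove comes under it, and then holds the boom from springing back.
- slide_box: Bystander: closed grey slide box 87 x 102 x 34 mm; origin at the centre of its underside.
- oil_bottle: Bystander: small amber bottle with a black cap, 30 mm thick, 70 mm tall; origin at the centre of its underside.
- objective: Bystander: dark steel microscope objective standing on its wide end, 26 mm thick, 44 mm tall; origin at the centre of its underside.
- jar: Bystander: glass jar with a white lid, 54 mm thick, 60 mm tall; origin at the centre of its underside.

How it is judged:
On the way, in this order (a step that is already met when the one before it is completed fails the run):
1. the boom's nose is in the bore and past the plunger, at least 70 mm deep, held by the fingers (y of boom_nose in the frame of bore_mouth between 0.07 and 0.2 m and contact force between the fingers and boom above 1 N), for 0.1 s.
2. the boom is let go with its nose 60 to 200 mm deep in the bore, which carries it (y of boom_nose in the frame of bore_mouth between 0.06 and 0.2 m and contact force between the fingers and boom below 0.05 N), for 0.2 s.
3. the boom is home: collar within 5.5 mm of the block's face, pressing the ring in, and the plunger down (y of boom_collar in the frame of bore_mouth above -0.0055 m and distance between boom_collar and bore_mouth below 0.007 m and value of joint plunger below 0.0015 m), for 0.2 s.
At the end, for the whole second after the job is handed in: The stop collar presses the ring in and its face is within 5.5 mm of the block's face (within 7 mm of the mouth's centre), the index plunger is down (under 1.5 mm) in the groove, and the boom is let go and at rest (all of step 3 and linear speed of boom below 0.01 m/s); the robot touches nothing.
It fails at once if the boom is forced: all contacts between boom and stand together (bore, ring and plunger) pass 36 N (contact force between boom and stand above 36 N).
It fails at once if the robot presses on the stand with more than 36 N (contact force between any of the arm, the fingers and stand above 36 N).
It fails at once if a bystander is moved by more than 15 mm or tipped (distance of any of slide_box, oil_bottle, objective, jar from where it was at the start of the episode above 0.015 m or angle between any of slide_box, oil_bottle, objective, jar's own z axis and vertical above 0.3 rad).
It also fails if it takes over 70 s, if anything falls off the work surface, if the arm or the gripper's body presses on something with over 40 N, if the wrist force passes 120 N, or if a joint passes its speed limit or range.

### The arm

A 7-joint arm with a two-finger parallel gripper is mounted at the origin on the work surface. World frame = base frame: x ahead of the robot, y to its left, z up, the work surface at z = 0. Lengths are in m, angles in rad, forces in N, time in s.
With the tool pointing down it reaches from about 0.425 to 0.95 m from the base axis. Payload 4.7 kg.
Tool frame: the origin (TCP) lies on the centre line of the jaws, within the pads' length; the fingertips stand robot.nose_length ahead of it and the grasp point (between the pads) lies 8 mm behind it (robot.nose_length is the distance from the TCP to the fingertips, in m); z points along the fingers, y is the line along which they close (so a half turn about z gives the same grasp; the last joint's range is limited). The gripper opens to 85 mm and grips with 20 to 120 N. Pads are 22 mm wide; open, the fingers measure 114 mm over their backs; the gripper's body (76 mm by 85 mm) begins 54 mm behind the grasp point. The pads swing forward as they close: fully open they stand 13 mm farther back than shut.
Start: joints at [1.157, 0.469, -0.049, 1.532, 0.024, 1.141, -0.082], TCP at [0.253, -0.626, 0.242] pointing down, gripper open.
Joint ranges: [-2.59, 2.59], [-0.33, 1.99], [-1.39, 1.29], [0.1, 2.45], [-1.04, 4.18], [0.21, 1.99], [-2.66, 2.66]. Speed limits (rad/s): [2.57, 2.57, 3.14, 3.14, 3.14, 3.14, 3.14].

### API

Orientations are given as [roll, pitch, yaw] about the fixed x, y, z axes, in that order (R = Rz(yaw) Ry(pitch) Rx(roll)).
In Python, from plant import robot gives the robot as it stands. Calls block until the motion is done:
- robot.goto(position, orientation): joint-space move of the TCP to a pose.
- robot.move_straight(position, vel=0.15, attitude=None, contact_N=None): straight line of the TCP; attitude=None keeps the orientation; vel is the mean speed in m/s. With contact_N (N) it stops when the force on the tool has changed by that much, and returns True; else False.
- robot.move_joints(angles): joint-space move.
- robot.grip(opening, strength=None): opening from 0.0 (shut) to 1.0 (fully open); strength is the grip in N (None keeps the last); returns when the fingers have stopped.
- robot.sleep(seconds).
- robot.inverse_kinematics(position, orientation): joint angles nearest the present ones, or None.
- robot.sense(): the state.
- robot.grab_frame(name): name is "side" or "top" or "wrist"; returns a dict with "image" (480x640x3 uint8, red, green, blue), "range_z" (480x640 float32, m along the optical axis (not along the pixel's ray), 0 where there is no reading), "fx", "fy", "cx", "cy" (pixels), "R" (3x3) and "t" (3): a world point X has camera coordinates R X + t. Camera axes: x right, y down, z forward; pixel columns grow to the right and rows downward; lengths in m; the calibration is good to about 2 mm. A picture is of the moment at which its call begins.
A pose or a line that the arm cannot do raises robot.IKError and nothing moves.
- robot.close_job(): hands the job in; it is judged then, once.
The state is a dict: "t": time; "joint_pos": joint angles; "joint_velocities": joint speeds; "effort": joint torques, N m; "tcp_pos": TCP position; "tcp_rot": TCP orientation; "wrist_force": force on the tool from outside, world axes, zero at the start; "torque": the same for the moment, N m; "opening": opening from 0.0 (shut) to 1.0 (fully open); "gripper_force": force on a finger pad.
Only numpy, scipy, OpenCV 4.12 (cv2) and the standard library are available. Lean on these libraries where they do the work, as an engineer would, in place of code of your own. Each camera call takes 0.05 s, during which the arm holds its last target. There are 200 camera calls.

## Working session

There is one attempt and no reset: what is moved stays moved. The work goes in short steps, each a Python script; the robot and the scene stay as the last script left them, time stands still between calls to the robot, and variables do not carry over. Pictures are saved under pics/ and viewed, at most 13 in all, crops included, and the job is handed in when it is done.

```bash
ls; mkdir -p pics
python3 - <<'E'
from plant import robot
import cv2,numpy as np
s=robot.sense();print({k:np.round(v,3) for k,v in s.items()},robot.nose_length)
for n in ("top","side"):
    f=robot.grab_frame(n);cv2.imwrite(f"pics/{n}0.png",f["image"][:,:,::-1]);np.savez(f"{n}0.npz",**f)
    print(n,f["fx"],f["cx"],f["cy"],np.round(f["R"],3).tolist(),np.round(-f["R"].T@f["t"],3))
E
```

```text
pics
{'t': np.float64(0.0), 'joint_pos': array([ 1.157,  0.469, -0.049,  1.534,  0.024,  1.141, -0.082]), 'joint_velocities': array([-0.   ,  0.001, -0.002,  0.001, -0.001,  0.001, -0.001]), 'effort': array([-1.0000e-03, -5.1031e+01, -4.7000e-02, -2.3771e+01,  1.1000e-02,
        8.0000e-03, -0.0000e+00]), 'tcp_pos': array([ 0.253, -0.625,  0.241]), 'tcp_rot': array([-3.14 ,  0.   ,  0.385]), 'wrist_force': array([ 0.179, -0.067, -0.544]), 'torque': array([ 0.029, -0.031, -0.01 ]), 'gripper_force': np.float64(0.0), 'opening': np.float64(0.999)} 0.011
top 579.7964928652564 316.1557563398568 240.5698766719355 [[-0.016, -1.0, -0.003], [-0.986, 0.016, -0.168], [0.168, 0.0, -0.986]] [ 0.287 -0.004  1.475]
side 608.2504983630298 316.98917884047665 248.05038850670647 [[0.978, -0.207, -0.016], [-0.169, -0.752, -0.636], [0.119, 0.625, -0.771]] [ 0.387 -0.804  1.096]
```

View pics/top0.png

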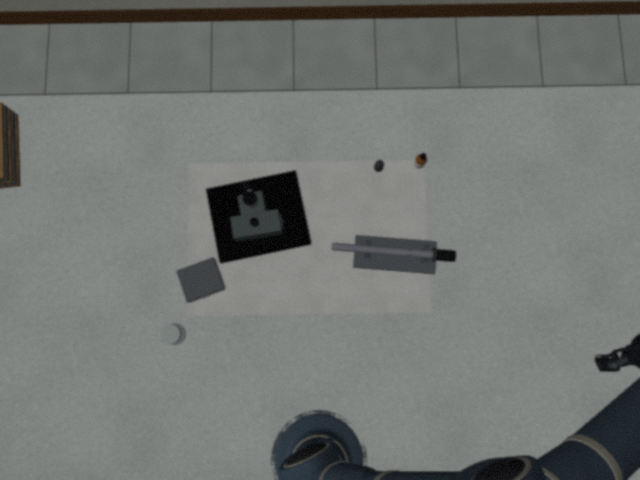

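View pics/side0.png

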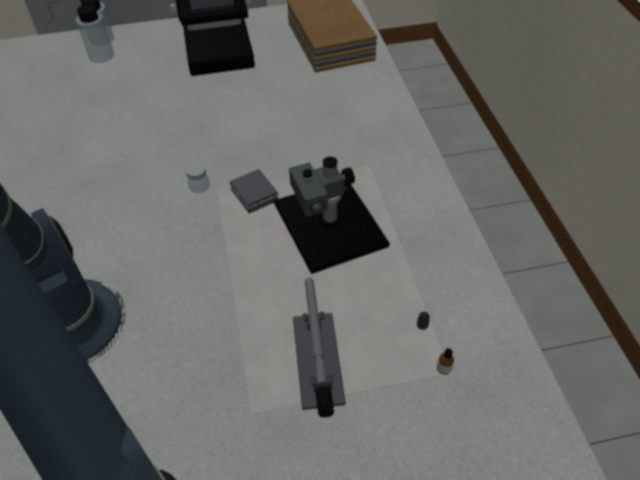

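The top view shows the stand base at about px (258,217), with the block at (255,222) and its mouth face near (282,232). The boom runs from its nose at (333,246) to its grip at (455,256). The side view shows the same layout. Next I'll make rough estimates from depth.

```bash
cat > h.py <<'E'
import cv2,numpy as np
def cloud(f):
    v,u=np.mgrid[0:480,0:640]; Z=f["range_z"]
    P=np.stack([(u-f["cx"])*Z/f["fx"],(v-f["cy"])*Z/f["fy"],Z],-1)
    return (P-f["t"])@f["R"]          # R^T (P-t)
def ray(f,px,z):
    px=np.atleast_2d(px).astype(float)
    d=np.c_[(px[:,0]-f["cx"])/f["fx"],(px[:,1]-f["cy"])/f["fy"],np.ones(len(px))]@f["R"]
    c=-f["R"].T@f["t"]
    return c+d*((z-c[2])/d[:,2])[:,None]
E
python3 - <<'E'
import numpy as np,cv2
from h import *
f=dict(np.load("top0.npz"));W=cloud(f)
for px,n in [((205,280),"box"),((400,254),"boom"),((335,246),"nose"),((452,256),"grip"),((262,225),"blk"),((230,255),"base"),((253,198),"post"),((254,221),"knob"),((600,200),"bench")]:
    print(n,np.round(W[px[1],px[0]],3), np.round(ray(f,px,0.055)[0],3))
m=(f["image"].max(2)<30);m[:,:200]=0;m[:,320:]=0;m[:160]=0;m[270:]=0
c=max(cv2.findContours(m.astype('uint8'),0,2)[0],key=cv2.contourArea)
b=cv2.boxPoints(cv2.minAreaRect(c));w=ray(f,b,0.022);print(b,w.round(3),w.mean(0),[np.degrees(np.arctan2(*(w[i+1]-w[i])[1::-1])) for i in range(3)])
b=(W[...,2]>.165)&(W[...,2]<.185);v,u=np.nonzero(b);print(len(v),W[b].mean(0), u.min(),u.max(),v.min(),v.max())
E
```

```text
box [0.436 0.275 0.036] [0.434 0.271 0.055]
boom [ 0.49  -0.21   0.059] [ 0.491 -0.21   0.055]
nose [ 0.511 -0.05   0.069] [ 0.514 -0.05   0.055]
grip [ 0.482 -0.335  0.07 ] [ 0.484 -0.339  0.055]
blk [0.546 0.119 0.175] [0.57  0.131 0.055]
base [0.5   0.215 0.023] [0.495 0.21  0.055]
post [0.601 0.136 0.21 ] [0.639 0.153 0.055]
knob [0.55  0.135 0.203] [0.58  0.151 0.055]
bench [ 0.632 -0.744  0.003] [ 0.62  -0.718  0.055]
[[205.59114 189.57544]
 [294.76862 171.0669 ]
 [309.76318 243.3133 ]
 [220.5857  261.82184]] [[0.672 0.28  0.022]
 [0.718 0.049 0.022]
 [0.527 0.013 0.022]
 [0.483 0.239 0.022]] [0.59990951 0.14495217 0.022     ] [np.float64(-78.82020873293536), np.float64(-169.2415896700014), np.float64(100.94133678461806)]
1473 [0.54515487 0.12985412 0.17340763] 231 345 180 461
```

Run:
```python
from plant import robot
import cv2,numpy as np
from h import *
d=np.radians
robot.goto([0.515,-0.20,0.36],[np.pi,0,d(84)])
f=robot.grab_frame("wrist");cv2.imwrite("pics/w1.png",f["image"][:,:,::-1]);np.savez("w1.npz",**f)
robot.goto([0.53,0.0,0.42],[np.pi,0,d(101)])
f=robot.grab_frame("wrist");cv2.imwrite("pics/w2.png",f["image"][:,:,::-1]);np.savez("w2.npz",**f)
s=robot.sense();print(s["t"],s["joint_pos"].round(2),f["fx"],(-f["R"].T@f["t"]).round(3),s["tcp_pos"],f["R"].round(2).tolist())
```

```text
2.9083 [ 0.48  0.18 -0.65  1.58  0.11  1.43  0.01] 335.1584666714369 [0.517 0.069 0.551] [ 0.53003829 -0.00312632  0.41893871] [[0.98, 0.19, -0.0], [0.18, -0.94, 0.29], [0.05, -0.28, -0.96]]
```

View pics/w1.png

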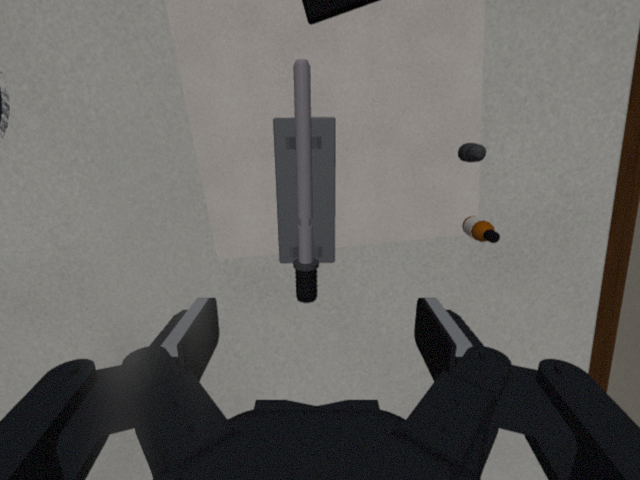

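View pics/w2.png

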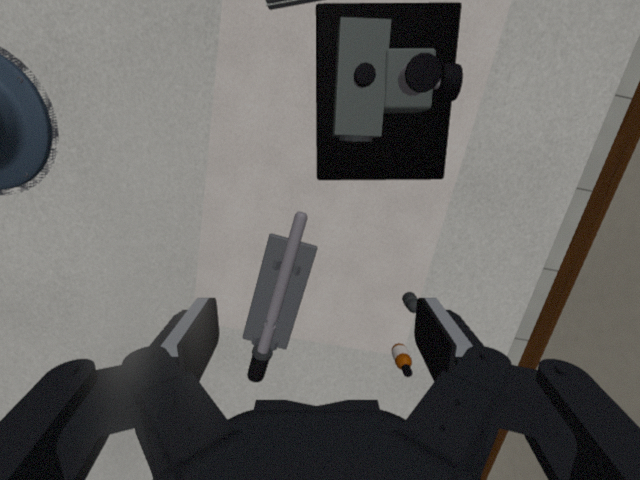

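w1 shows the boom from its nose at (302,65) to its grip end at (306,300), with the collar at (305,265). w2 shows the block top with its left edge running (342,16)–(334,137), the mouth face at (358,137) and the ring below it, and the plunger knob at (365,74).

```bash
python3 - <<'E'
import numpy as np,cv2
from h import *
deg=np.degrees
def line(P): # robust fit in xy
    vx,vy,x,y=cv2.fitLine(P[:,:2].astype('float32'),cv2.DIST_HUBER,0,1e-4,1e-4).ravel();
    if vy<0: vx,vy=-vx,-vy
    return np.array([x,y]),np.array([vx,vy])
f=dict(np.load("w1.npz"));W=cloud(f);g=f["image"].astype(int)
# boom tube rows: edges by height
rows=[];
for v in range(85,250,3):
    u=np.arange(280,330)[(W[v,280:330,2]>.050)]
    if 8<len(u)<26: rows.append([v,u.min(),u.max()])
rows=np.array(rows);print(rows[::6].tolist())
ctr=(rows[:,1]+rows[:,2])/2
P=ray(f,np.c_[ctr,rows[:,0]],.057);p,d=line(P);print("boom line",p,d,"yaw",deg(np.arctan2(-d[0],d[1])))
for (u,v) in [(302,75),(303,150),(304,230),(306,285)]: print(W[v-1:v+2,u-1:u+2].reshape(-1,3).mean(0).round(4))
col=W[50:320,:,:][:,302:304,2].mean(1);
print([(v+50,round(float(z),3)) for v,z in enumerate(col) if v%3==0][:10]); print([(v+50,round(float(z),3)) for v,z in enumerate(col) if v>190][::2])
f=dict(np.load("w2.npz"));W=cloud(f)
m=(W[...,2]>.168)&(W[...,2]<.184);m[:,:310]=0;m[:,480:]=0;m[200:]=0
c=max(cv2.findContours(m.astype('uint8'),0,2)[0],key=cv2.contourArea)
print("bbox",cv2.boundingRect(c))
E=[];
for v in range(22,132): 
    u=np.nonzero(m[v])[0]
    if len(u): E.append([u.min()-.5,v])
Q=ray(f,E,.175);p,d=line(Q);print("blk left edge",p,d,deg(np.arctan2(-d[0],d[1])))
E2=[]
for u in range(338,380):
    v=np.nonzero(m[:,u])[0]
    if len(v):E2.append([u,v.max()+.5])
Q2=ray(f,E2,.175);p2,d2=line(Q2);print("front edge",p2,d2,deg(np.arctan2(d2[1],d2[0])))
E3=[]
for v in range(115,132): E3.append([np.nonzero(m[v])[0].max()+.5,v])
Q3=ray(f,E3,.175);p3,d3=line(Q3);print("right",p3,d3,deg(np.arctan2(-d3[0],d3[1])),(p3-p)@[d[1],-d[0]])
# plane
mm=cv2.erode(m.astype('uint8'),np.ones((5,5)))>0; mm[:,383:]=0;mm[58:90,350:380]=0
A=W[mm];c0=A.mean(0);r=A-c0;C=np.linalg.lstsq(np.c_[r[:,:2],np.ones(len(r))],r[:,2],rcond=None)[0]
print("c0",c0,"slope along bore deg",deg(C[:2]@d),"across",deg(C[:2]@[d[1],-d[0]]),len(A))
# base
b=(f["image"].max(2)<28);b[:,:312]=0;b[:,470:]=0;b[190:]=0
E=[[np.nonzero(b[v])[0].min(),v] for v in range(20,175)]
p4,d4=line(ray(f,E,.022));print("base left",p4,d4,deg(np.arctan2(-d4[0],d4[1])))
E=[[u,np.nonzero(b[:,u])[0].max()+.5] for u in range(325,438)]
p5,d5=line(ray(f,E,.022));print("base front",p5,d5,deg(np.arctan2(d5[1],d5[0])))
E
python3 - <<'E'
import cv2
i=cv2.imread('pics/w2.png')[0:200,300:480]
cv2.imwrite('pics/w2c.png',cv2.resize(i,None,fx=3,fy=3))
E
```

```text
[[85, 294, 310], [103, 295, 310], [121, 295, 310], [151, 296, 311], [169, 296, 311], [187, 297, 311], [205, 297, 312], [223, 300, 310], [241, 298, 312]]
boom line [ 0.50122774 -0.17741545] [0.09466752 0.99550897] yaw -5.4321837
[ 0.5135 -0.0561  0.0644]
[ 0.5049 -0.1395  0.065 ]
[ 0.4942 -0.2407  0.0646]
[ 0.4882 -0.3169  0.0697]
[(50, 0.001), (53, 0.002), (56, 0.001), (59, 0.062), (62, 0.064), (65, 0.063), (68, 0.065), (71, 0.065), (74, 0.065), (77, 0.065)]
[(241, 0.064), (243, 0.064), (245, 0.063), (247, 0.064), (249, 0.065), (251, 0.064), (253, 0.065), (255, 0.063), (257, 0.063), (259, 0.063), (261, 0.065), (263, 0.064), (265, 0.07), (267, 0.071), (269, 0.071), (271, 0.071), (273, 0.069), (275, 0.069), (277, 0.069), (279, 0.068), (281, 0.07), (283, 0.069), (285, 0.07), (287, 0.068), (289, 0.069), (291, 0.069), (293, 0.068), (295, 0.069), (297, 0.068), (299, 0.068), (301, 0.068), (303, -0.0), (305, -0.001), (307, -0.0), (309, -0.0), (311, -0.0), (313, -0.001), (315, 0.0), (317, -0.001), (319, -0.0)]
bbox (335, 17, 101, 125)
blk left edge [0.52573735 0.13295229] [-0.15080027  0.98856425] 8.6733055
front edge [0.5599673  0.08144128] [0.98954034 0.14425655] 8.2942295
right [0.58164275 0.09897078] [-0.15738423  0.98753744] 9.0550995 0.050141662
c0 [0.54851099 0.13582675 0.17375713] slope along bore deg -1.263332068280557 across 0.029731995890241402 3545
base left [0.5042472 0.1368687] [-0.18952918  0.98187506] 10.925309
base front [0.6311055  0.03193418] [0.98196393 0.18906848] 10.898427
```

View pics/w2c.png

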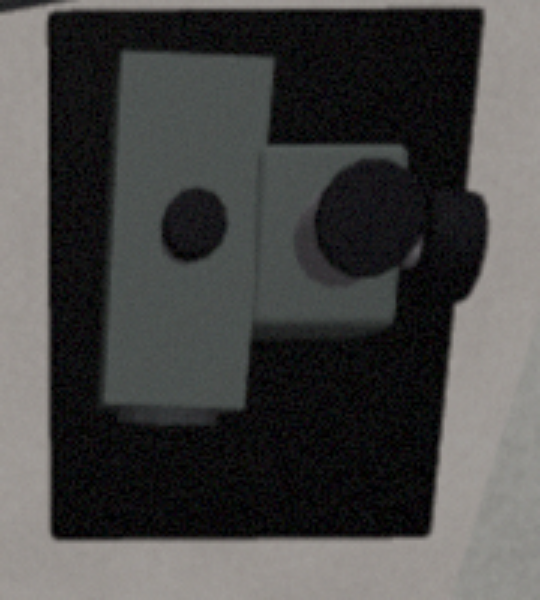

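The crop shows the block's left edge and the mouth's front edge at row 405/3 = 135 (w2 px). The ring reaches v=141, so it contaminated my front-edge fit. I'll compute the mouth both ways.

Run:
```python
import numpy as np
from h import *
f=dict(np.load("w2.npz"))
p4,d4=np.array([.50425,.13687]),np.array([-.18953,.98188]);p5,d5=np.array([.63111,.03193]),np.array([.98196,.18907])
k=np.linalg.solve(np.c_[d4,-d5],p5-p4);c=p4+d4*k[0];C=c+.1*d5+.12*d4;print("base ctr",C,"mouth A",C-.055*d5-.055*d4)
e=ray(f,[[358,135.5]],.1755)[0,:2]
th=np.radians(8.8);d=np.array([-np.sin(th),np.cos(th)]);n=np.array([d[1],-d[0]])
L=np.array([.52574,.13295]);R=np.array([.58164,.09897]);ax=(L@n+R@n)/2
m=n*ax+d*(e@d);print("face at top",e,"mouth B",m)
# boom points
f=dict(np.load("w1.npz"))
print("nose",ray(f,[[302,58.5]],.055),"collar",ray(f,[[304,264.5]],.071),"tail",ray(f,[[305,302]],.068))
```

```text
base ctr [0.6037788  0.14887229] mouth A [0.56019515 0.08447004]
face at top [0.55941269 0.08164235] mouth B [0.55901225 0.08158036]
nose [[ 0.51538257 -0.03709064  0.055     ]] collar [[ 0.48910041 -0.28638225  0.071     ]] tail [[ 0.48375054 -0.34305115  0.068     ]]
```

```bash
cat >> h.py <<'E'
from scipy.spatial.transform import Rotation as Ro
M=np.array([.559,.082,.150])
def frame(yaw,slope):
    y,s=np.radians([yaw,slope]);b=np.array([-np.sin(y)*np.cos(s),np.cos(y)*np.cos(s),-np.sin(s)]);n=np.array([np.cos(y),np.sin(y),0]);up=np.cross(n,b)
    return b,n,up,np.c_[b,n,-up]
def att(R): return Ro.from_matrix(R).as_euler('xyz')
def tcp(g,up): return g-0.008*up   # TCP for grasp point g
E
python3 - <<'E'
from plant import robot
from h import *
b,n,up,R=frame(-5.43,0); mid=np.array([.4991,-.1995,.055])
robot.goto(tcp(mid,up)+[0,0,.12],att(R)); robot.grip(.65,40)
robot.move_straight(tcp(mid,up),vel=.08,contact_N=8); robot.sleep(.2)
print(robot.sense()["tcp_pos"],robot.sense()["wrist_force"])
robot.grip(0,40);s=robot.sense();print(s["opening"],s["gripper_force"],s["wrist_force"])
robot.move_straight(tcp(mid,up)+[0,0,.11],vel=.1)
s=robot.sense();print(s["opening"],s["gripper_force"],s["wrist_force"],s["torque"])
b,n,up,R=frame(8.8,1.3)
robot.move_straight(tcp(M-(.163+.030)*b,up),vel=.12,attitude=att(R))
robot.sleep(.3);s=robot.sense();print(s["t"],s["tcp_pos"],tcp(M-.193*b,up),s["wrist_force"],s["torque"])
f=robot.grab_frame("wrist");cv2.imwrite("pics/w3.png",f["image"][:,:,::-1]);np.savez("w3.npz",**f)
f=robot.grab_frame("side");cv2.imwrite("pics/s3.png",cv2.resize(f["image"][130:330,220:420,::-1],None,fx=3,fy=3));np.savez("s3.npz",**f)
E
```

```text
[ 0.49924505 -0.19959929  0.04729228] [-0.77166484  0.9822197  -0.20229392]
0.21972795354743765 39.02738839387894 [-2.53606286 -0.08776945  4.47999448]
0.21625455029631258 39.15439546108246 [-0.486215    0.28234022 -5.29071747] [0.03389385 0.02658059 0.01291623]
9.575 [ 0.58834959 -0.10932256  0.14649274] [ 0.58854643 -0.10885835  0.14638071] [ 0.51814805 -0.00637047 -3.89954067] [ 0.07563636 -0.01536569  0.00815763]
```

View pics/w3.png

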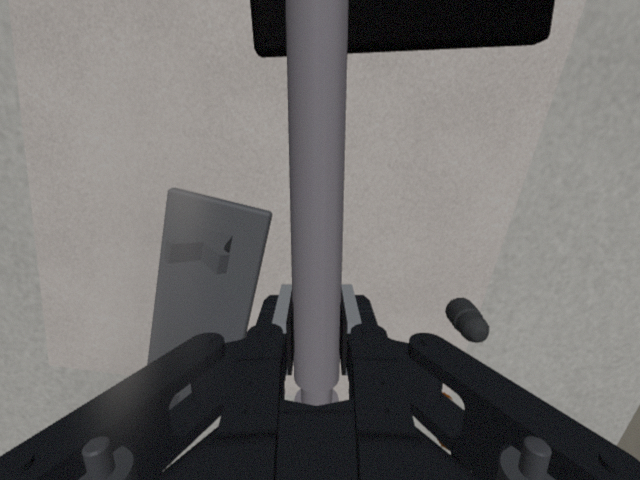

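View pics/s3.png

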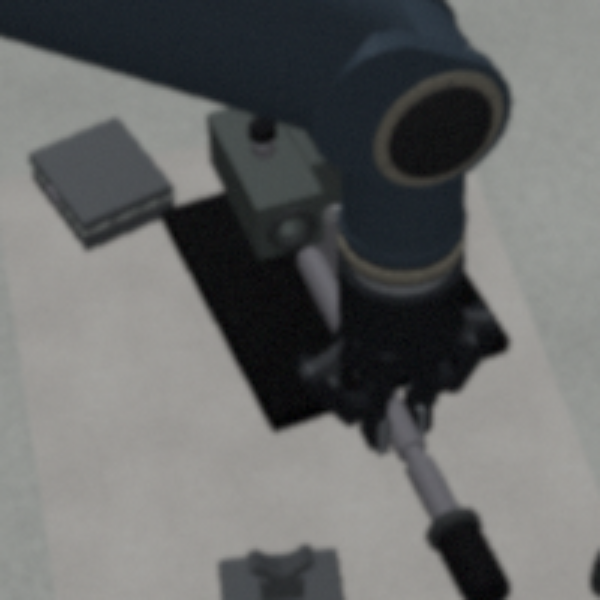

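w3 shows the boom held straight, its centre at u≈317. s3 shows the ring centre at crop (291,230), which is side px (317,206.7), with the nose just in front at about crop (308,258). I'll check both against projections.

Run:
```python
from h import *
f=dict(np.load("s3.npz"));b,n,up,R=frame(8.8,1.3)
def proj(X): c=f["R"]@X+f["t"];return np.r_[c[0]/c[2]*f["fx"]+f["cx"],c[1]/c[2]*f["fy"]+f["cy"]]
G=np.array([.58835,-.10932,.14649])+.008*up; N=G+.163*b
crop=lambda p:(p-[220,130]+.5)*3-.5
print("ring pred",crop(proj(M-.0055*b)),"nose pred",crop(proj(N)), "nose rim", [crop(proj(N-.006*b+.01*v)).round(0) for v in (n,-n,up,-up)])
print("per mm", 3*(proj(M+.001*n)-proj(M)),3*(proj(M+.001*up)-proj(M)),3*(proj(M+.001*b)-proj(M)))
i=cv2.resize(f["image"][190:240,300:350,::-1],None,fx=12,fy=12,interpolation=cv2.INTER_CUBIC);cv2.imwrite("pics/s3c.png",cv2.convertScaleAbs(i,alpha=1.8))
```

```text
ring pred [295.14052638 228.95190698] nose pred [307.33304884 252.32853301] nose rim [array([324., 254.]), array([297., 262.]), array([310., 248.]), array([311., 268.])]
per mm [ 1.30840822 -0.37386617] [-0.0336689  -0.99010542] [-0.49450158 -0.9212652 ]
```

View pics/s3c.png

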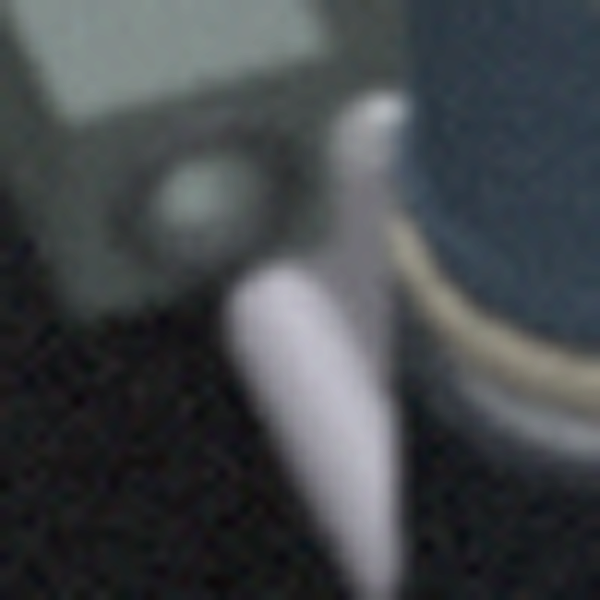

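The ring shows about 2–4 mm towards −n and about 1 mm lower than predicted, relative to the nose. I'll shift by a compromise amount and then feel the way in with a compliant stepping loop.

```bash
cat >> h.py <<'E'
def feel(robot,off,d0,d1,yaw,slope,back=.163,step=.002,gain=1.5e-4,amax=9,vel=.03,base=None,log=3,tq=True):
    """advance nose depth d0->d1, yielding sideways to force; off=(n,up) offset"""
    b,n,up,R=frame(yaw,slope);off=np.array(off,float);d=d0
    if base is None:
        robot.sleep(.3);s=[robot.sense() for _ in range(1)][0];base=(s["wrist_force"],s["torque"])
    i=0
    while d<d1-1e-9:
        d=min(d+step,d1)
        robot.move_straight(tcp(M+(d-back)*b+off[0]*n+off[1]*up,up),vel=vel,attitude=att(R))
        s=robot.sense();F=s["wrist_force"]-base[0];T=s["torque"]-base[1]
        fb,fn,fu=F@b,F@n,F@up
        if i%log==0 or -fb>amax*.6 : print(f"d={d*1e3:.1f} ax={-fb:.1f} n={fn:.1f} u={fu:.1f} Tb={T@b:.2f} Tn={T@n:.2f} Tu={T@up:.2f} off={off*1e3}")
        i+=1
        c=np.array([fn,fu]);c=np.sign(c)*np.maximum(abs(c)-.7,0)
        off+=np.clip(gain*c,-4e-4,4e-4)
        if -fb>amax or abs(fn)>12 or abs(fu)>12: print("STOP");break
    print("t",robot.sense()["t"]);return d,off,base
E
python3 - <<'E'
from plant import robot
from h import *
np.set_printoptions(precision=2,suppress=True)
d,off,base=feel(robot,(-.002,-.0007),-.030,-.008,8.8,1.3,step=.011,log=1)
d,off,base=feel(robot,off,d,.020,8.8,1.3,base=base,log=1,amax=6)
np.savez("st.npz",d=d,off=off,bf=base[0],bt=base[1])
E
```

```text
d=-19.0 ax=-0.2 n=-0.4 u=0.3 Tb=-0.02 Tn=0.01 Tu=-0.04 off=[-2.  -0.7]
d=-8.0 ax=-0.4 n=0.5 u=-0.2 Tb=-0.05 Tn=-0.00 Tu=-0.02 off=[-2.  -0.7]
t 11.0167
d=-6.0 ax=-0.6 n=-0.0 u=-0.9 Tb=0.03 Tn=0.04 Tu=0.01 off=[-2.  -0.7]
d=-4.0 ax=-0.7 n=-0.5 u=0.3 Tb=-0.05 Tn=0.01 Tu=-0.00 off=[-2.   -0.73]
d=-2.0 ax=0.1 n=0.3 u=0.5 Tb=-0.03 Tn=0.03 Tu=-0.05 off=[-2.   -0.73]
d=0.0 ax=-0.3 n=0.0 u=0.1 Tb=-0.03 Tn=0.03 Tu=-0.06 off=[-2.   -0.73]
d=2.0 ax=-0.6 n=1.2 u=0.8 Tb=-0.05 Tn=0.04 Tu=-0.02 off=[-2.   -0.73]
d=4.0 ax=-1.2 n=0.8 u=0.7 Tb=-0.01 Tn=0.06 Tu=0.01 off=[-1.93 -0.72]
d=6.0 ax=-0.2 n=0.8 u=1.0 Tb=-0.07 Tn=0.00 Tu=-0.07 off=[-1.92 -0.72]
d=8.0 ax=-0.5 n=-0.4 u=-0.5 Tb=-0.12 Tn=0.01 Tu=-0.07 off=[-1.9  -0.67]
d=10.0 ax=-1.6 n=-0.2 u=1.1 Tb=-0.12 Tn=0.05 Tu=-0.11 off=[-1.9  -0.67]
d=12.0 ax=-0.7 n=0.5 u=-0.0 Tb=-0.18 Tn=0.05 Tu=-0.18 off=[-1.9  -0.61]
d=14.0 ax=-0.2 n=0.5 u=1.1 Tb=-0.13 Tn=0.07 Tu=-0.14 off=[-1.9  -0.61]
d=16.0 ax=-0.5 n=1.5 u=-0.4 Tb=-0.19 Tn=0.10 Tu=-0.20 off=[-1.9  -0.54]
d=18.0 ax=-0.2 n=1.2 u=0.2 Tb=-0.18 Tn=0.09 Tu=-0.13 off=[-1.78 -0.54]
d=20.0 ax=-0.2 n=0.6 u=0.4 Tb=-0.09 Tn=0.03 Tu=-0.16 off=[-1.71 -0.54]
t 14.5167
```

Run:
```python
from plant import robot
from h import *
np.set_printoptions(precision=2,suppress=True)
z=np.load("st.npz")
d,off,base=feel(robot,z["off"],float(z["d"]),.075,8.8,1.3,base=(z["bf"],z["bt"]),log=2,amax=9)
np.savez("st.npz",d=d,off=off,bf=base[0],bt=base[1])
```

```text
d=22.0 ax=-1.2 n=1.0 u=1.7 Tb=-0.16 Tn=0.04 Tu=-0.15 off=[-1.71 -0.54]
d=26.0 ax=-0.0 n=0.8 u=-0.0 Tb=-0.19 Tn=0.09 Tu=-0.11 off=[-1.63 -0.39]
d=30.0 ax=-1.1 n=1.1 u=0.8 Tb=-0.14 Tn=0.07 Tu=-0.15 off=[-1.6  -0.39]
d=34.0 ax=0.4 n=1.4 u=0.6 Tb=-0.17 Tn=0.04 Tu=-0.13 off=[-1.44 -0.37]
d=38.0 ax=-0.3 n=0.7 u=0.1 Tb=-0.07 Tn=-0.02 Tu=-0.04 off=[-1.33 -0.37]
d=42.0 ax=0.2 n=-0.4 u=-0.0 Tb=-0.09 Tn=0.02 Tu=-0.10 off=[-1.33 -0.37]
d=46.0 ax=0.4 n=0.2 u=1.1 Tb=-0.09 Tn=0.07 Tu=-0.07 off=[-1.31 -0.37]
d=50.0 ax=-0.8 n=0.6 u=0.8 Tb=-0.14 Tn=0.03 Tu=-0.09 off=[-1.31 -0.31]
d=54.0 ax=-0.0 n=0.8 u=-1.0 Tb=-0.07 Tn=-0.02 Tu=-0.09 off=[-1.31 -0.29]
d=58.0 ax=1.9 n=1.4 u=-0.0 Tb=-0.13 Tn=-0.65 Tu=-0.05 off=[-1.26 -0.34]
d=62.0 ax=-0.3 n=0.6 u=0.9 Tb=-0.09 Tn=-0.01 Tu=-0.08 off=[-1.04 -0.29]
d=66.0 ax=0.8 n=1.7 u=0.3 Tb=-0.14 Tn=-0.19 Tu=-0.07 off=[-1.04 -0.22]
d=70.0 ax=1.2 n=1.4 u=1.2 Tb=-0.07 Tn=-0.22 Tu=-0.07 off=[-0.88 -0.17]
d=74.0 ax=0.3 n=0.2 u=-0.1 Tb=-0.09 Tn=-0.12 Tu=-0.14 off=[-0.77 -0.03]
t 21.5167
```

Run:
```python
from plant import robot
from h import *
np.set_printoptions(precision=2,suppress=True)
z=np.load("st.npz")
d,off,base=feel(robot,z["off"],float(z["d"]),.123,8.8,1.3,base=(z["bf"],z["bt"]),log=3,amax=9,step=.003)
np.savez("st.npz",d=d,off=off,bf=base[0],bt=base[1])
s=robot.sense();print(s["opening"],s["tcp_pos"])
```

```text
d=78.0 ax=0.2 n=-0.3 u=0.8 Tb=-0.08 Tn=-0.17 Tu=-0.04 off=[-0.77 -0.01]
d=87.0 ax=0.1 n=0.5 u=-0.2 Tb=-0.10 Tn=-0.06 Tu=-0.08 off=[-0.77 -0.  ]
d=96.0 ax=-0.1 n=0.0 u=-0.6 Tb=-0.12 Tn=-0.12 Tu=-0.06 off=[-0.76 -0.01]
d=105.0 ax=0.4 n=0.5 u=-0.9 Tb=-0.11 Tn=-0.12 Tu=-0.06 off=[-0.72 -0.12]
d=114.0 ax=-0.4 n=0.8 u=-0.4 Tb=-0.11 Tn=-0.07 Tu=-0.01 off=[-0.72 -0.19]
d=123.0 ax=0.1 n=-0.1 u=0.3 Tb=-0.06 Tn=-0.09 Tu=-0.00 off=[-0.7  -0.29]
t 25.5167
0.21994647627025854 [0.56 0.04 0.14]
```

Run:
```python
from plant import robot
from h import *
np.set_printoptions(precision=3,suppress=True)
z=np.load("st.npz");b,n,up,R=frame(8.8,1.3);d=float(z["d"]);off=z["off"]
robot.grip(.6); robot.sleep(.4);print(robot.sense()["gripper_force"])
g=lambda back:tcp(M+(d-back)*b+off[0]*n+off[1]*up,up)
robot.move_straight(g(.163)+.05*up,vel=.12)
robot.move_straight(g(.283)+.05*up,vel=.15)
robot.sleep(.1);f=robot.grab_frame("wrist");np.savez("w4.npz",**f);cv2.imwrite("pics/w4.png",f["image"][:,:,::-1])
s=robot.sense();print(s["t"],s["tcp_pos"],s["joint_pos"])
```

```text
0.0
28.0 [ 0.583 -0.074  0.195] [ 0.46   0.424 -0.547  1.781  0.282  1.009 -0.044]
```

View pics/w4.png

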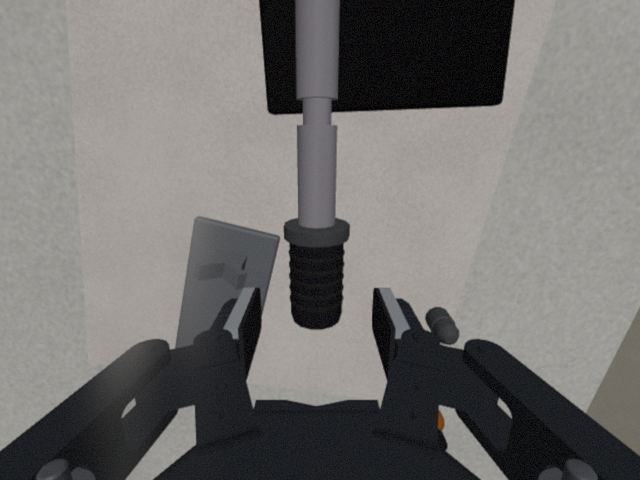

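w4 shows the boom resting in the bore, centred at u=316 and straight. The groove is at v 97–125, the collar's front edge at about v=222, and the tail end at v=327.

Run:
```python
from plant import robot
from h import *
np.set_printoptions(precision=3,suppress=True)
z=np.load("st.npz");b,n,up,R=frame(8.8,1.3);d=float(z["d"]);off=z["off"]
f=dict(np.load("w4.npz"));Mo=M+off[0]*n+off[1]*up
c=ray(f,[[316,222]],.153+.018)[0];print("collar depth",(c-Mo)@b,"expected",d-.25,"lat",(c-Mo)@n)
W=cloud(f);
for v in (60,180,280): p=W[v-2:v+3,314:319].reshape(-1,3).mean(0)-Mo;print(v,p@b,p@n,p@up)
```

```text
collar depth -0.12280588930797125 expected -0.127 lat 0.00042799546159445046
60 -0.05155356056278328 0.00012694645877064898 0.00869630217895314
180 -0.10421342504339556 0.00034591248435905816 0.008108323815522182
280 -0.15543196959814295 0.0005592113050132224 0.012013267581800904
```

Run:
```python
from plant import robot
from h import *
np.set_printoptions(precision=2,suppress=True)
z=np.load("st.npz");b,n,up,R=frame(8.8,1.3);d=float(z["d"]);off=z["off"]+np.array([.0003,-.002])
robot.sleep(.2);s=robot.sense();bf,bt=s["wrist_force"],s["torque"]
robot.move_straight(tcp(M+(d-.281)*b+off[0]*n+off[1]*up,up),vel=.1,contact_N=8)
robot.grip(0,60);s=robot.sense();F=s["wrist_force"]-bf;print(s["opening"],F@b,F@n,F@up)
base=(bf-1.5*up,s["torque"])
d,off,base=feel(robot,off,d,d+.02,8.8,1.3,back=.281,step=.002,base=base,log=2,amax=8)
d,off,base=feel(robot,off,d,.236,8.8,1.3,back=.281,step=.004,base=base,log=3,amax=8,vel=.04)
np.savez("st.npz",d=d,off=off,bf=base[0],bt=base[1])
```

```text
0.3341189460881283 0.32032325577571924 -0.36224167656219686 2.5141557041453977
d=125.0 ax=4.2 n=-0.7 u=5.2 Tb=0.11 Tn=-0.93 Tu=0.02 off=[-0.4  -2.29]
d=127.0 ax=4.8 n=-1.0 u=5.8 Tb=0.03 Tn=-1.09 Tu=-0.07 off=[-0.4  -1.89]
d=129.0 ax=3.8 n=-0.0 u=4.0 Tb=-0.13 Tn=-0.82 Tu=-0.11 off=[-0.45 -1.49]
d=133.0 ax=1.9 n=0.5 u=1.8 Tb=-0.27 Tn=-0.40 Tu=-0.12 off=[-0.45 -0.94]
d=137.0 ax=2.3 n=0.4 u=2.5 Tb=-0.22 Tn=-0.33 Tu=-0.13 off=[-0.38 -0.7 ]
d=141.0 ax=1.5 n=-0.7 u=1.3 Tb=-0.24 Tn=-0.40 Tu=-0.08 off=[-0.38 -0.32]
t 31.6917
d=147.0 ax=0.8 n=0.7 u=2.0 Tb=-0.16 Tn=-0.24 Tu=-0.03 off=[-0.38 -0.1 ]
d=159.0 ax=0.3 n=0.8 u=1.4 Tb=-0.17 Tn=-0.23 Tu=-0.05 off=[-0.37  0.37]
d=171.0 ax=0.2 n=1.5 u=1.8 Tb=-0.18 Tn=-0.23 Tu=-0.09 off=[-0.33  0.58]
d=183.0 ax=1.2 n=0.2 u=0.7 Tb=-0.18 Tn=-0.19 Tu=-0.08 off=[-0.21  0.75]
d=195.0 ax=0.5 n=0.1 u=0.3 Tb=-0.14 Tn=-0.25 Tu=-0.02 off=[-0.21  0.84]
d=207.0 ax=-0.6 n=1.2 u=0.4 Tb=-0.14 Tn=-0.18 Tu=-0.04 off=[-0.21  0.84]
d=219.0 ax=0.3 n=0.4 u=-0.6 Tb=-0.14 Tn=-0.18 Tu=-0.06 off=[-0.13  0.93]
d=231.0 ax=0.3 n=0.9 u=0.4 Tb=-0.12 Tn=-0.19 Tu=-0.10 off=[-0.13  0.93]
t 37.6917
```

Run:
```python
from plant import robot
from h import *
np.set_printoptions(precision=2,suppress=True)
z=np.load("st.npz")
d,off,base=feel(robot,z["off"],float(z["d"]),.252,8.8,1.3,back=.281,step=.001,base=(z["bf"],z["bt"]),log=2,amax=5.5,vel=.02)
d,off,base=feel(robot,off,d,d+.002,8.8,1.3,back=.281,step=.0005,base=base,log=1,amax=14,vel=.01)
np.savez("st.npz",d=d,off=off,bf=base[0],bt=base[1])
s=robot.sense();b,n,up,R=frame(8.8,1.3)
print("actual d",((s["tcp_pos"]-tcp(M,up))@b+.281)*1e3,s["opening"])
f=robot.grab_frame("side");cv2.imwrite("pics/s5.png",cv2.resize(f["image"][160:260,270:370,::-1],None,fx=5,fy=5));np.savez("s5.npz",**f)
```

```text
d=237.0 ax=2.0 n=0.6 u=-0.1 Tb=-0.13 Tn=-0.52 Tu=-0.05 off=[-0.11  0.9 ]
d=239.0 ax=2.7 n=-1.1 u=-0.4 Tb=-0.02 Tn=-0.58 Tu=0.01 off=[-0.11  0.9 ]
d=241.0 ax=2.4 n=0.7 u=-0.2 Tb=-0.16 Tn=-0.47 Tu=-0.08 off=[-0.17  0.9 ]
d=243.0 ax=2.7 n=-0.2 u=-0.1 Tb=-0.10 Tn=-0.51 Tu=0.01 off=[-0.17  0.9 ]
d=245.0 ax=2.5 n=-0.6 u=-0.9 Tb=-0.08 Tn=-0.60 Tu=-0.01 off=[-0.17  0.9 ]
d=246.0 ax=5.6 n=0.0 u=0.6 Tb=-0.06 Tn=-1.24 Tu=0.02 off=[-0.17  0.88]
STOP
t 40.1917
d=246.5 ax=6.7 n=-0.2 u=0.3 Tb=-0.06 Tn=-1.39 Tu=0.02 off=[-0.17  0.88]
d=247.0 ax=6.5 n=-0.2 u=1.2 Tb=-0.03 Tn=-1.57 Tu=0.03 off=[-0.17  0.88]
d=247.5 ax=6.9 n=0.5 u=0.6 Tb=-0.04 Tn=-1.69 Tu=0.03 off=[-0.17  0.95]
d=248.0 ax=9.0 n=0.0 u=1.4 Tb=-0.01 Tn=-1.86 Tu=0.03 off=[-0.17  0.95]
t 41.1917
actual d 245.09223496415044 0.32961315129885127
```

```bash
cat > push.py <<'E'
from plant import robot
from h import *
import sys
z=np.load("st.npz");b,n,up,R=frame(8.8,1.3);d=float(z["d"]);off=z["off"];dmax,amax=float(sys.argv[1]),float(sys.argv[2])
while d<dmax:
    d+=.0004
    robot.move_straight(tcp(M+(d-.281)*b+off[0]*n+off[1]*up,up),vel=.008,attitude=att(R));robot.sleep(.1)
    s=robot.sense();F=s["wrist_force"]-z["bf"];T=s["torque"]-z["bt"]
    print(f"d={d*1e3:.1f} act={((s['tcp_pos']-tcp(M,up))@b+.281)*1e3:.2f} ax={-F@b:.1f} n={F@n:.1f} u={F@up:.1f} Tn={T@n:.2f}")
    if -F@b>amax: break
np.savez("st.npz",d=d,off=off,bf=z["bf"],bt=z["bt"]);print(s["t"])
E
python3 push.py .2535 15
```

```text
d=248.4 act=245.15 ax=9.8 n=-0.6 u=0.4 Tn=-1.98
d=248.8 act=245.33 ax=9.6 n=0.4 u=0.7 Tn=-2.01
d=249.2 act=245.49 ax=8.6 n=-0.4 u=0.5 Tn=-2.13
d=249.6 act=246.93 ax=8.6 n=-0.1 u=0.3 Tn=-1.75
d=250.0 act=247.04 ax=9.6 n=-1.0 u=0.0 Tn=-1.88
d=250.4 act=247.12 ax=10.0 n=-0.5 u=0.6 Tn=-1.93
d=250.8 act=247.16 ax=9.4 n=0.6 u=-0.7 Tn=-2.07
d=251.2 act=247.27 ax=10.8 n=0.4 u=0.3 Tn=-2.16
d=251.6 act=247.37 ax=10.9 n=0.6 u=0.6 Tn=-2.26
d=252.0 act=247.50 ax=10.7 n=-0.3 u=-0.1 Tn=-2.38
d=252.4 act=247.64 ax=11.9 n=-0.3 u=-0.3 Tn=-2.47
d=252.8 act=247.84 ax=11.7 n=-1.4 u=0.5 Tn=-2.60
d=253.2 act=248.04 ax=12.3 n=-0.0 u=0.4 Tn=-2.60
d=253.6 act=248.24 ax=12.9 n=0.4 u=0.6 Tn=-2.73
46.1417
```

View pics/s5.png

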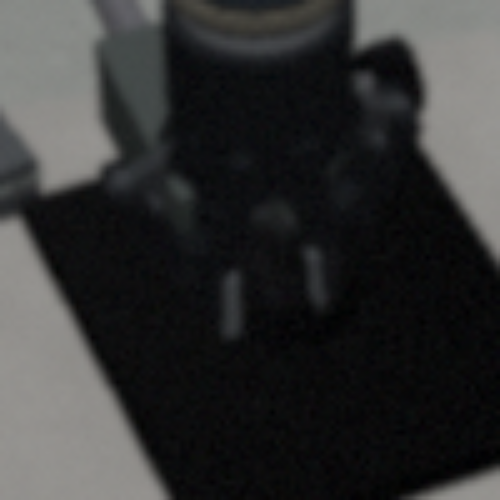

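s5 shows the block mostly hidden behind the gripper, so the knob isn't visible there. I'll check the knob height with wrist and top depth instead.

Run:
```python
from plant import robot
from h import *
f=robot.grab_frame("wrist");np.savez("w6.npz",**f);cv2.imwrite("pics/w6.png",f["image"][:,:,::-1])
K=lambda b,n:None
b,n,up,R=frame(8.8,1.3);k=M+.055*b
def knob(f):
    W=cloud(f)-M;x=W@b;y=W@n;h=W@up
    near=np.hypot(x-.055,y)<.022
    t=near&(h>.035)&(h<.08);blk=(x>.015)&(x<.1)&(abs(y)<.02)&(h<.03)&(h>.015)
    hh=h[t];return t.sum(),np.median(hh[hh>np.percentile(hh,60)])if t.sum() else None,np.median(h[blk])
for q in ("top0","w2","w6"): print(q,knob(dict(np.load(q+".npz"))))
f=robot.grab_frame("top");np.savez("t6.npz",**f);print("top",knob(f));print(robot.sense()["t"])
```

```text
top0 (np.int64(72), np.float64(0.05227690288280613), np.float64(0.024431812257192043))
w2 (np.int64(429), np.float64(0.051429791190844704), np.float64(0.0249857869000375))
w6 (np.int64(8938), np.float64(0.05126782779475958), np.float64(0.024826670796382476))
top (np.int64(73), np.float64(0.052137258576817225), np.float64(0.024825896362955204))
46.2417
```

View pics/w6.png

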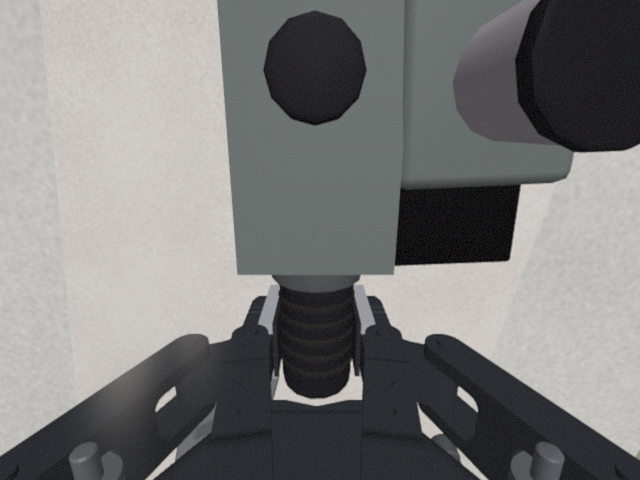

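w6 shows the collar tight against the ring at the mouth (v≈280). The knob stands 26.4 mm above the block, the same as at the start, so the plunger is down. Now I'll ease off the push, let go, lift clear and check again.

Run:
```python
from plant import robot
from h import *
z=np.load("st.npz");b,n,up,R=frame(8.8,1.3);off=z["off"]
P=lambda d,h=0:tcp(M+(d-.281)*b+off[0]*n+(off[1]+h)*up,up)
robot.move_straight(P(.2495),vel=.01);robot.sleep(.2)
s=robot.sense();F=s["wrist_force"]-z["bf"];print("ax",-F@b,F@up)
robot.grip(.6);robot.sleep(.3)
s=robot.sense();print(s["gripper_force"],s["tcp_pos"])
q=s["tcp_pos"]
robot.move_straight(q+.10*up-.03*b,vel=.1);robot.sleep(.5)
f=robot.grab_frame("wrist");np.savez("w7.npz",**f);cv2.imwrite("pics/w7.png",f["image"][:,:,::-1])
W=cloud(f)-M;x=W@b;y=W@n;h=W@up
t=(np.hypot(x-.055,y)<.022)&(h>.035)&(h<.08);k=(x>.015)&(x<.1)&(abs(y)<.02)&(h<.03)&(h>.015)
print("knob",np.median(h[t][h[t]>np.percentile(h[t],60)])-np.median(h[k]),robot.sense()["t"])
```

```text
ax 7.51055506830641 -0.41259341974558283
0.0 [0.56365309 0.05088103 0.14378346]
knob 0.02642758626475565 49.3917
```

View pics/w7.png

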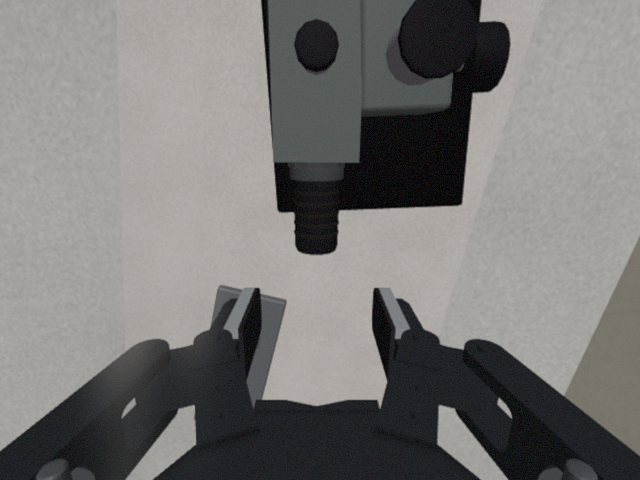

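w7 shows the boom held with nothing touching it: collar at the block face (v≈165), tail at v≈253, and the knob still fully down.

```bash
python3 -c "
from plant import robot
print(robot.close_job())"
```

```text
the job is handed in; nothing more can be done
None
```

I slid the boom fully home and handed the job in at about 49 s of the 70 s allowed: the plunger is back at its resting height, so it is in the groove, and the boom stayed put when I let go (the judge's verdict wasn't shown).

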